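# Eject a formed brass shell from its die and tray it

## Task

A formed brass shell is sitting down inside the steel die. Press the die's red-padded ejector lever down until its catch holds it down by itself, then lift the raised shell out and set it down, without dropping it, flat and open side up in the empty half of the blue-lined tray. Leave the lever latched down, keep the shell open side up all the way, and do not disturb the finished shell in the other half of the tray or the jar.

Things in the scene. Friction and masses are not known exactly. Their poses are not given: they have to be found in the camera images.
- die: Forming die on a blue base plate 200 mm (x) by 180 mm (y) by 12 mm, fixed to the bench on the left or the right. Origin: centre of the plate's underside, z up. On it a dark steel block, 140 x 92 mm, centred at y = +35 mm, top face at z = 60 mm, with an open cavity; beside the block, in the plane y = -45 mm, the ejector lever.
- cavity (a point): Centre of the mouth of the die's cavity, at the block's top face; axes as the die's. The cavity is 100 mm (x) by 50 mm (y), 20 mm deep. The shell lies in it with its rim 2 mm below the mouth. A plate in its floor, driven by the lever, lifts it: with the lever latched the shell stands 16 mm higher, its rim 14 mm above the block's top.
- lever_pivot (a point): Pivot of the ejector lever, at x = +60, y = -45, z = 60 mm in the die; axes as the die's. The lever reaches from it towards the die's -x and swings in the die's vertical x-z plane.
- catch (a point): Top of the yellow sprung catch, 74 mm above the bench, that stands beside the middle of the lever (at x = -36, y = -62 mm in the die) and snaps over the lever's side pin. Do not press here.
- lever (a joint): Angle of the ejector lever, rad: 0 at rest (raised by its spring, 0.35 rad above level), growing as it is pressed down, hard stop at 0.46. The catch snaps over it beyond about 0.42 and then holds it at about 0.40; let go earlier it springs back to 0. It takes about 10 N at the pad near the end of the stroke.
- lever_pad (a point): Centre of the upper face of the red pad (36 x 36 mm, 10 mm thick) at the lever's free end, 150 mm from its pivot and 8 mm above the lever's axis. 119 mm above the bench at rest, about 60 mm when latched, 52 mm at the hard stop; in the die at x = -78 mm at rest and -89 mm when down.
- shell: The brass shell in the die: a shallow open-topped rectangular pan, 96 mm (x) by 46 mm (y) by 18 mm high, walls and floor 4 mm, about 0.2 kg. Origin: centre of its underside; z points out of its open side. It starts square with the die.
- tray: Low wooden tray, fixed, on the other side of the bench: 150 mm (x) by 225 mm (y), lined with blue cloth. Outer walls 14 mm high and 4 mm thick; floor's upper face at 4 mm; a divider 4 mm thick and 14 mm high along y = 0 makes two halves, each about 142 x 106 mm inside. Origin: centre of its underside.
- tray_empty (a point): Centre of the floor of the tray's empty half (y = -55 mm in the tray), on the floor's upper face, axes as the tray's.
- shell_done: A finished brass shell, same as the other, lying open side up in the other half of the tray (about y = +55 mm). Not to be disturbed. Origin: centre of its underside.
- jar: Small closed jar, 52 mm in diameter and 75 mm tall with a brass lid, standing between die and tray. Not to be disturbed. Origin: centre of its underside.
Things that resemble listed ones, but are neither listed nor needed, are in the scene too. What is shaped like the shell but purple is not meant.

How it is judged (in metres and radians):
On the way, in this order (a step that is already met when the one before it is completed fails the run):
1. the lever is latched: it stays down, and nothing of the robot touches the die or lever (value of joint lever above 0.37 rad and contact force between each of the fingers, the arm and die below 0.2 N), for 0.3 s.
2. the shell is lifted clear of the die (its underside more than 20 mm above the block's top) (z of shell in the frame of die above 0.08 m), for 0.1 s.
3. the shell is brought down to within 10 mm of the floor of the tray's empty half while the fingers still hold it (x of shell in the frame of tray_empty between -0.035 and 0.035 m and y of shell in the frame of tray_empty between -0.04 and 0.04 m and z of shell in the frame of tray_empty below 0.01 m and contact force between the fingers and shell above 0.5 N), for 0.05 s.
At the end, for the whole second after the job is handed in: Shell at rest, flat (5 mm, 0.08 rad) and open side up in the tray's empty half, within 35 mm (x) and 40 mm (y) of its centre; lever still latched (above 0.37 rad); finished shell moved under 20 mm, jar under 30 mm (x of shell in the frame of tray_empty between -0.035 and 0.035 m and y of shell in the frame of tray_empty between -0.04 and 0.04 m and z of shell in the frame of tray_empty below 0.005 m and angle between shell's own z axis and vertical below 0.08 rad and linear speed of shell below 0.02 m/s and value of joint lever above 0.37 rad and distance of shell_done from where it was at the start of the episode below 0.02 m and distance of jar from where it was at the start of the episode below 0.03 m); the robot touches nothing.
It fails at once if the finished shell is disturbed (moved 20 mm or more) (distance of shell_done from where it was at the start of the episode above 0.02 m).
It fails at once if the jar is pushed 30 mm or more, or tipped over (distance of jar from where it was at the start of the episode above 0.03 m or angle between jar's own z axis and vertical above 0.5 rad).
It fails at once if the shell is tipped beyond 0.8 rad (angle between shell's own z axis and vertical above 0.8 rad).
It also fails if it takes over 54 s, if anything falls off the work surface, if the arm or the gripper's body presses on something with over 40 N, if the wrist force passes 120 N, or if a joint passes its speed limit or range.

## Robot

A 6-joint arm with a two-finger parallel gripper is mounted at the origin on the work surface. World frame = base frame: x ahead of the robot, y to its left, z up, the work surface at z = 0. Lengths are in mm, angles in rad, forces in N, time in s.
With the tool pointing down it reaches from about 275 to 1000 mm from the base axis. Payload 8.4 kg.
Tool frame: the origin (TCP) lies between the finger pads; the fingertips stand 22 mm ahead of it and the grasp point (between the pads) lies 3 mm ahead of it; z points along the fingers, y is the line along which they close (so a half turn about z gives the same grasp; the last joint's range is limited). The gripper opens to 85 mm and grips with 20 to 120 N. Pads are 22 mm wide; open, the fingers measure 114 mm over their backs; the gripper's body (76 mm by 85 mm) begins 54 mm behind the grasp point. The pads swing forward as they close: fully open they stand 13 mm farther back than shut.
Start: joints at [1.197, 0.353, 1.633, -0, 1.155, -0.002], TCP at [227.057, 582.3, 226.581] pointing down, gripper open.
Joint ranges: [-2.63, 2.63], [-0.92, 2.1], [0.06, 2.66], [-1.3, 4.44], [0, 2.69], [-3.02, 3.02]. Speed limits (rad/s): [2.22, 2.22, 2.79, 3.14, 3.14, 3.14].

## Interface

Orientations are given as [roll, pitch, yaw] about the fixed x, y, z axes, in that order (R = Rz(yaw) Ry(pitch) Rx(roll)).
In Python, from rig import r, grab_frame gives the robot as it stands.
- The arm moves only by the shell command python3 -m inch 'ROWS' [FORCE]. ROWS is JSON, a list of rows, each a list of 7 numbers: the turn, a rotation vector about the tool's x, y, z as a fraction of full scale, then the shift along the tool's x, y, z as a fraction of full scale, then the closure, from 0 (fully open) to 1 (shut). In form: [[rx, ry, rz, dx, dy, dz, fingers], ...]. A call has 1 to 8 rows; each row shifts and turns the commanded pose from where the row before left it, along the tool's axes as they then stand; what a row does not reach is not made up. Full scale, the value 1, is 2.5 cm for a shift and pi rad for a turn. A row lasts 1/12 s, in which the tool goes at most 41.7 mm and 7.16 degrees, less where a joint would pass 70% of its speed; a pose out of reach is approached as far as the arm can. A call with a number of a shift or a turn outside -1 to 1 is refused whole. A call with a gripper value outside its range is refused whole. The fingers move at their own pace and stop on an object; FORCE is the grip in N (left out, the last holds). Time passes only in rows, so rows that do not move let the fingers close. It gives the time, the measured TCP pose, the force, the opening and the grip force at its end, in the units of the state.
- r.sense(): the state, without advancing time (a new reading comes with each control period).
- grab_frame(name): name is "scene" or "top" or "wrist"; returns a dict with "pixels" (420x560x3 uint8, red, green, blue), "z_map" (420x560 float32, mm along the optical axis (not along the pixel's ray), 0 where there is no reading), "vertical_fov" (degrees; the focal length in pixels is half the picture's height over the tangent of half this angle, whatever the lens; pixels are square), "cx", "cy" (the principal point, pixels), "cam_to_world" (4x4, takes a point from camera to world coordinates). Camera axes: x right, y down, z forward; pixel columns grow to the right and rows downward; lengths in mm; the calibration is good to about 2 mm. The wrist camera is an equidistant fisheye: a pixel r from the principal point sees the ray r / f radians off the axis. A picture is of the moment at which its call begins.
- r.sign_off(): hands the job in; it is judged then, once.
The state is a dict: "clock": time; "qpos": joint angles; "qvel": joint speeds; "joint_efforts": joint torques, N m; "eef_pos": TCP position; "tcp_rot": TCP orientation; "contact_force": force on the tool from outside, world axes, zero at the start; "wrist_torque": the same for the moment, N m; "opening": opening from 0.0 (shut) to 1.0 (fully open); "grasp_force": force on a finger pad.
Only numpy, scipy, OpenCV 4.12 (cv2) and the standard library are available. Lean on these libraries where they do the work, as an engineer would, in place of code of your own. Each camera call takes 0.05 s, during which the arm holds its last target. There are 200 camera calls.

## Working session

There is one attempt and no reset: what is moved stays moved. The work goes in short steps, Python scripts to look and compute and a shell command to move; the robot and the scene stay as the last step left them, time stands still between calls to the robot, and variables do not carry over. Pictures are saved under pics/ and viewed, at most 10 in all, crops included, and the job is handed in when it is done.

```bash
mkdir -p pics; cat > h.py <<'E'
import numpy as np,cv2
from rig import r,grab_frame
def save(f,n): cv2.imwrite(n,cv2.cvtColor(f["pixels"],cv2.COLOR_RGB2BGR))
def cloud(f):
    z=f["z_map"];h,w=z.shape;F=h/2/np.tan(np.radians(f["vertical_fov"])/2)
    u,v=np.meshgrid(np.arange(w),np.arange(h))
    P=np.stack([(u-f["cx"])/F*z,(v-f["cy"])/F*z,z,np.ones_like(z)],-1)
    return (P@np.array(f["cam_to_world"]).T)[...,:3]
E
python3 - <<'E'
from h import *
for n in("top","scene"):
    f=grab_frame(n);save(f,f"pics/{n}0.png");np.save(n+"0.npy",cloud(f))
s=r.sense();print(s["eef_pos"],s["tcp_rot"],s["clock"],s["opening"])
E
```

```text
[226.88596945 581.90513188 225.94432834] [-3.14034727e+00 -1.58160732e-05  2.76980540e+00] 0.1 1.0045401540720376
```

View pics/top0.png

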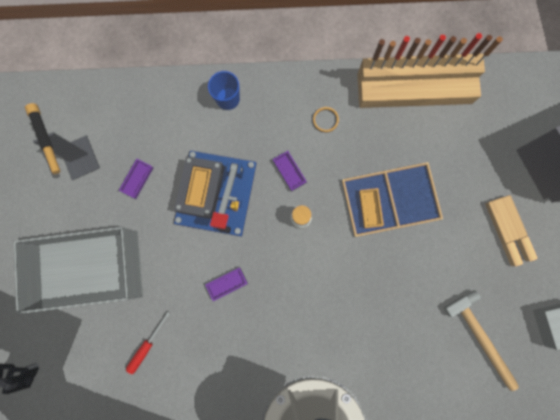

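View pics/scene0.png

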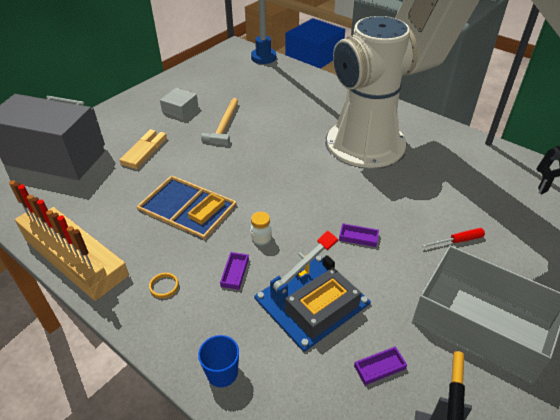

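In the top view the die is at (215,195), with the red pad at (219,221). The brass shell sits in the steel block at (198,186). The finished shell is at (371,207) in the tray's left half, so the right half, around (413,193), is empty. The jar is at (301,216). Shell candidates are brass (198,186), brass (371,207), and the purple pans at (136,179), (288,170) and (226,283). The one meant is (198,186), since it is brass and inside the die. I'll confirm that in a crop and measure.

```bash
python3 - <<'E'
from h import *
im=cv2.imread("pics/top0.png");P=np.load("top0.npy")
cv2.imwrite("pics/crop.png",cv2.resize(im[135:250,165:450],None,fx=2.8,fy=2.8,interpolation=cv2.INTER_CUBIC))
hsv=cv2.cvtColor(im,cv2.COLOR_BGR2HSV);H,S,V=cv2.split(hsv)
def win(x0,x1,y0,y1):
    m=np.zeros(H.shape,bool);m[y0:y1,x0:x1]=1;return m
def rect(n,m):
    p=P[m];
    if len(p)<5: print(n,len(p));return
    c,s,a=cv2.minAreaRect(p[:,:2].astype(np.float32));print(n,len(p),np.round(c,1),np.round(s,1),round(a,1),"zmed",np.round(np.percentile(p[:,2],[5,50,95]),1),"mean",p.mean(0).round(1))
Z=P[...,2];blue=(H>100)&(H<125)&(S>120)
d=win(165,262,140,245)
rect("plate",d&(Z>7)&(Z<20))
rect("blocktop",d&(Z>54)&(Z<66)&(S<100)&win(165,222,150,220))
brass=(H>10)&(H<28)&(S>110)
rect("shell",win(183,214,163,208)&brass)
rect("pad",d&((H<6)|(H>174))&(S>150))
rect("jar",win(280,320,200,235)&(Z>60))
t=win(335,450,155,245)
rect("tray",t&(Z>7)&(Z<18));rect("trayfloor",t&blue);rect("empty",t&blue&win(398,450,155,245))
rect("done",win(356,386,185,232)&brass&(Z>15))
E
```

```text
plate 2196 [590.9 233.3] [180. 200.] 77.9 zmed [ 8.2 11.1 15.8] mean [580.  208.1  11.4]
blocktop 1300 [598.3 268.2] [ 93.3 140.5] 78.0 zmed [55.8 58.9 61.8] mean [597.3 267.8  58.9]
shell 700 [491.8 193.3] [351.   95.9] 35.3 zmed [41.  44.7 58.4] mean [597.7 269.2  48.9]
pad 188 [452.6 132.5] [217.7  36.9] 55.8 zmed [114.1 119.4 124.6] mean [500.5 204.8 124.1]
jar 303 [456.4  21.8] [ 43.8 166.3] 83.6 zmed [70.5 74.2 77.6] mean [512.9  15.5  92.9]
tray 1197 [ 559.6 -219.4] [150.4 226.5] 9.9 zmed [ 7.2 11.3 16. ] mean [ 553.3 -205.6   11.3]
trayfloor 0
empty 0
done 163 [ 535.3 -163.5] [93.1 45.3] 5.2 zmed [16.5 20.8 24.2] mean [ 528.5 -161.7   20.6]
```

View pics/crop.png

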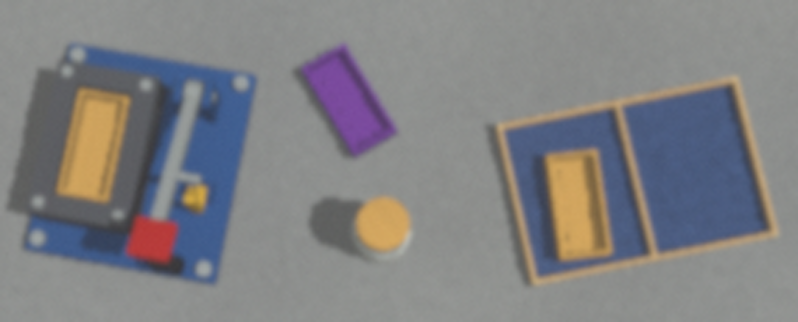

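The crop shows the brass shell in the die at crop pixel (93,145). The red pad is at (153,240), the catch at (195,196), and the tray's right half is empty around (690,165). Estimated poses:

| Item | World position (mm) | Yaw (rad) |
|---|---|---|
| Die | (591, 233) | −0.209 |
| Pad at rest | (505, 205.5, 119) | – |
| Pad down | (494.5, 208, 52) | – |
| Cavity | (598, 267.5) | – |
| tray_empty | (569, −273.5) | +0.173 |

I'll shut the fingers, turn the tool square with the die and move over the pad.

```bash
cat > to.py <<'E'
import sys,numpy as np
from rig import r
from scipy.spatial.transform import Rotation as R
s=r.sense();M=R.from_euler("xyz",s["tcp_rot"]).as_matrix()
d=np.array(list(map(float,sys.argv[1:4])))-s["eef_pos"]
e=R.from_matrix(M.T@R.from_euler("xyz",[np.pi,0,float(sys.argv[4])]).as_matrix()).as_rotvec()/np.pi
print("units",(M.T@d/25).round(2),"turn",e.round(4),"pos",np.round(s["eef_pos"],1),"F",np.round(s["contact_force"],1),"t",s["clock"],"op",round(s["opening"],3),"grip",s["grasp_force"])
E
python3 -m inch '[[0,0,-0.026,0,0,0,1],[0,0,-0.026,0,0,0,1],[0,0,0,-1,-0.88,0,1],[0,0,0,-1,-0.88,0,1],[0,0,0,-1,-0.88,0,1],[0,0,0,-1,-0.88,0,1],[0,0,0,-1,-0.88,0,1],[0,0,0,-1,-0.88,0,1]]' 40
python3 -m inch '[[0,0,0,-1,-0.88,0,1],[0,0,0,-1,-0.88,0,1],[0,0,0,-1,-0.88,0,1],[0,0,0,-1,-0.88,0,1],[0,0,0,-1,-0.88,0,1],[0,0,0,-1,-0.88,0,1],[0,0,0,-1,-0.88,0,1],[0,0,0,0,0,0,1]]'
python3 to.py 505 205.5 165 2.933
```

```text
clock: 0.77
eef_pos: [347.0, 420.6, 226.3]
tcp_rot: [-3.141, -0.0, 2.933]
contact_force: [1.0, 0.7, 0.3]
opening: 0.002
grasp_force: 0.0
clock: 1.43
eef_pos: [488.5, 231.2, 226.4]
tcp_rot: [-3.14, 0.001, 2.93]
contact_force: [0.1, 0.4, 0.2]
opening: 0.002
grasp_force: 0.0
units [-0.86 -0.87  2.46] turn [-0.0004  0.0004 -0.0008] pos [488.5 231.2 226.4] F [0.1 0.4 0.2] t 1.4333 op 0.002 grip 0.0
```

```bash
python3 -m inch '[[0,0,0,-0.43,-0.43,0.8,1],[0,0,0,-0.43,-0.44,0.8,1],[0,0,0,0,0,0.86,1],[0,0,0,0,0,0.4,1],[0,0,0,0,0,0.4,1],[0,0,0,0.03,0,0.25,1],[0,0,0,0.03,0,0.25,1],[0,0,0,0,0,0,1]]'
python3 to.py 494.5 208 74 2.933
```

```text
clock: 2.1
eef_pos: [500.3, 210.2, 131.9]
tcp_rot: [-3.141, -0.001, 2.934]
contact_force: [-1.1, 0.1, 0.2]
opening: 0.003
grasp_force: 0.0
units [ 0.21 -0.13  2.32] turn [-0.0002 -0.0003  0.0003] pos [500.3 210.2 131.9] F [-1.1  0.1  0.2] t 2.1 op 0.003 grip 0.0
```

```bash
python3 -m inch '[[0,0,0,0.05,-0.13,0.4,1],[0,0,0,0.05,0,0.4,1],[0,0,0,0.04,0,0.4,1],[0,0,0,0.04,0,0.4,1],[0,0,0,0,0,0,1]]'
python3 to.py 494.5 208 74 2.933
python3 - <<'E'
from h import *
f=grab_frame("wrist");save(f,"pics/w1.png")
E
```

```text
clock: 2.52
eef_pos: [495.1, 207.6, 90.8]
tcp_rot: [-3.141, -0.001, 2.933]
contact_force: [-1.1, 2.0, 4.8]
opening: 0.0
grasp_force: 2.4
units [0.03 0.01 0.67] turn [-0.0002 -0.0004  0.    ] pos [495.1 207.6  90.8] F [-1.1  2.   4.8] t 2.5167 op 0.0 grip 2.430177479982376
```

View pics/w1.png

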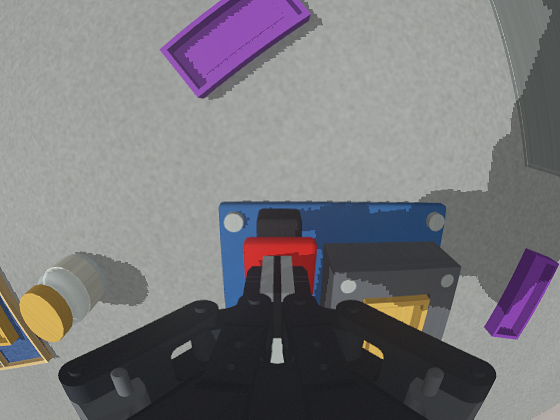

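The fingertips at (283,265) rest on the red pad (281,250), and the shell is already rising at (395,310). I'll keep pressing.

```bash
python3 -m inch '[[0,0,0,0,0,0.25,1],[0,0,0,0.02,0,0.25,1],[0,0,0,0,0,0.17,1],[0,0,0,0,0,0.05,1],[0,0,0,0,0,0,1]]'
python3 to.py 494.5 208 74 2.933
```

```text
clock: 2.98
eef_pos: [494.7, 207.9, 74.6]
tcp_rot: [-3.141, -0.001, 2.933]
contact_force: [-4.2, 2.4, 7.7]
opening: 0.001
grasp_force: 3.5
units [0.01 0.   0.03] turn [-0.0001 -0.0005 -0.0001] pos [494.7 207.9  74.6] F [-4.2  2.4  7.7] t 2.9833 op 0.001 grip 3.5348816961050034
```

```bash
python3 -m inch '[[0,0,0,0,0,0.08,1],[0,0,0,0,0,0.06,1],[0,0,0,0,0,0,1]]'
python3 -m inch '[[0,0,0,0,0,-0.4,1],[0,0,0,0,0,-0.8,1],[0,0,0,0,0,-1,1],[0,0,0,0,0,-1,1],[0,0,0,0,0,-1,1],[0,0,0,0,0,-1,1],[0,0,0,0,0,0,1],[0,0,0,0,0,0,0]]'
python3 - <<'E'
from h import *
f=grab_frame("wrist");save(f,"pics/w2.png")
E
python3 to.py 598 267.5 150 2.933
```

```text
clock: 3.23
eef_pos: [494.5, 207.9, 71.3]
tcp_rot: [-3.141, -0.002, 2.933]
contact_force: [-4.8, 2.2, 8.2]
opening: 0.002
grasp_force: 3.8
clock: 3.9
eef_pos: [496.3, 207.9, 203.0]
tcp_rot: [3.14, 0.003, 2.933]
contact_force: [0.2, -0.2, -0.1]
opening: 0.127
grasp_force: 0.0
units [-3.52  3.19  2.07] turn [0.0001 0.0003 0.0001] pos [495.4 207.5 201.6] F [ 0.4  0.6 -0.4] t 3.95 op 0.21 grip 0.0
```

View pics/w2.png

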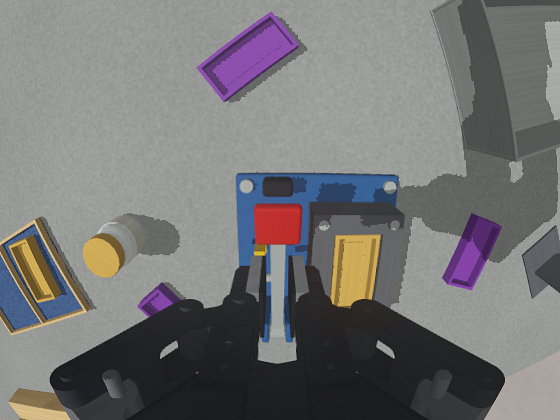

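The pad (278,224) can't be judged for height in this view. I'll move above the shell at a safe height and measure pad height and shell rim by depth.

```bash
python3 -m inch '[[0,0,0,-0.9,0.8,0,0],[0,0,0,-0.9,0.8,0,0],[0,0,0,-0.9,0.8,0,0],[0,0,0,-0.82,0.79,0.5,0],[0,0,0,0,0,0.5,0],[0,0,0,0,0,0,0]]'
python3 - <<'E'
from h import *
for n in("scene","top"):
    f=grab_frame(n);P=cloud(f);H,S,V=cv2.split(cv2.cvtColor(f["pixels"],cv2.COLOR_RGB2HSV))
    near=np.hypot(P[...,0]-495,P[...,1]-208)<45
    m=near&((H<6)|(H>174))&(S>150);q=P[m];print(n,len(q),np.percentile(q,[5,50,95],axis=0).round(1).tolist() if len(q) else "")
    m=(np.hypot(P[...,0]-598,P[...,1]-267.5)<60)&(H>10)&(H<28)&(S>110)&(P[...,2]<85);q=P[m];print("shell",len(q),np.percentile(q,[5,50,95,99],axis=0).round(1).tolist() if len(q) else "", cv2.minAreaRect(q[q[:,2]>66][:,:2].astype(np.float32)) if (q[:,2]>66).sum()>5 else "")
f=grab_frame("wrist");save(f,"pics/w3.png")
E
python3 to.py 598 267.5 90 2.933
```

```text
clock: 4.45
eef_pos: [596.3, 266.8, 171.4]
tcp_rot: [-3.138, -0.005, 2.933]
contact_force: [-0.7, 0.0, -0.2]
opening: 0.998
grasp_force: 0.0
scene 112 [[503.8, 191.3, 111.7], [513.5, 207.6, 115.6], [522.5, 222.3, 119.6]]
shell 835 [[552.7, 243.4, 42.5], [593.9, 265.0, 47.3], [642.3, 292.9, 59.9], [647.6, 298.2, 61.2]] 
top 178 [[487.2, 191.3, 114.2], [501.6, 205.3, 119.3], [514.3, 219.4, 123.9]]
shell 7 [[595.8, 244.2, 56.6], [598.8, 244.7, 57.5], [602.7, 247.2, 59.4], [603.2, 247.2, 59.6]] 
units [-0.06  0.05  3.41] turn [-0.0005 -0.0007  0.    ] pos [596.6 266.7 175.3] F [ 0.8  0.3 -0.6] t 4.6 op 0.998 grip 0.0
```

View pics/w3.png

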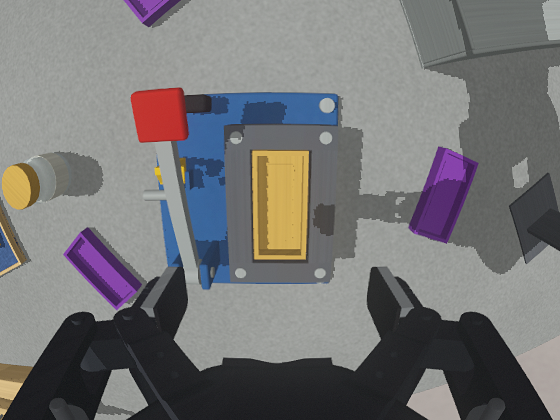

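The pad is red at (160,115), still 119 mm high, and the shell is still down in the cavity. The lever was not pressed far enough and sprang back. I'll press again, deeper, until the hard stop shows in the force.

```bash
python3 -m inch '[[0,0,0,0.9,-0.8,0,1],[0,0,0,0.9,-0.8,0,1],[0,0,0,0.9,-0.8,0,1],[0,0,0,0.5,-0.7,0,1],[0,0,0,0,0,0,1],[0,0,0,0,0,0,1],[0,0,0,0,0,0,1]]'
python3 to.py 503 206 135 2.933
```

```text
clock: 5.18
eef_pos: [504.3, 208.4, 177.1]
tcp_rot: [3.14, 0.002, 2.933]
contact_force: [-0.3, -0.3, -0.8]
opening: 0.006
grasp_force: 0.0
units [ 0.03 -0.11  1.69] turn [ 0.0004  0.0006 -0.0001] pos [504.3 208.4 177.1] F [-0.3 -0.3 -0.8] t 5.1833 op 0.006 grip 0.0
```

```bash
python3 -m inch '[[0,0,0,0.03,-0.11,0.8,1],[0,0,0,0.05,0,0.8,1],[0,0,0,0.07,0,0.6,1],[0,0,0,0.07,0,0.6,1],[0,0,0,0.07,0,0.6,1],[0,0,0,0.07,0,0.5,1],[0,0,0,0.03,0,0.3,1],[0,0,0,0,0,0,1]]'
python3 -m inch '[[0,0,0,0,0,0.1,1],[0,0,0,0,0,0.1,1],[0,0,0,0,0,0,1]]'
python3 -m inch '[[0,0,0,0,0,0.08,1],[0,0,0,0,0,0.06,1],[0,0,0,0,0,0,1]]'
```

```text
clock: 5.85
eef_pos: [493.7, 208.4, 70.2]
tcp_rot: [3.141, -0.001, 2.933]
contact_force: [-4.7, 1.8, 7.3]
opening: -0.003
grasp_force: 3.5
clock: 6.1
eef_pos: [493.6, 208.4, 66.1]
tcp_rot: [3.141, -0.001, 2.933]
contact_force: [-5.1, 0.6, 7.5]
opening: 0.0
grasp_force: 3.5
clock: 6.35
eef_pos: [493.6, 208.4, 62.8]
tcp_rot: [3.141, -0.001, 2.933]
contact_force: [-5.3, 2.5, 7.9]
opening: -0.001
grasp_force: 4.0
```

```bash
python3 - <<'E'
from h import *
f=grab_frame("scene");save(f,"pics/s2.png");P=cloud(f);H,S,V=cv2.split(cv2.cvtColor(f["pixels"],cv2.COLOR_RGB2HSV))
near=np.hypot(P[...,0]-495,P[...,1]-208)<45
q=P[near&((H<6)|(H>174))&(S>150)];print(len(q),np.percentile(q,[5,50,95],axis=0).round(1).tolist())
q=P[(np.hypot(P[...,0]-598,P[...,1]-267.5)<60)&(H>10)&(H<28)&(S>110)];print(len(q),np.percentile(q,[5,50,95,99],axis=0).round(1).tolist())
im=cv2.imread("pics/s2.png");cv2.imwrite("pics/s2c.png",cv2.resize(im[200:360,240:400],None,fx=3.6,fy=3.6,interpolation=cv2.INTER_CUBIC))
E
```

```text
123 [[483.2, 194.3, 44.6], [502.1, 218.8, 66.6], [513.7, 227.8, 70.5]]
1029 [[553.6, 242.9, 56.5], [597.6, 267.6, 61.3], [644.9, 295.8, 73.4], [648.6, 300.0, 75.1]]
```

View pics/s2c.png

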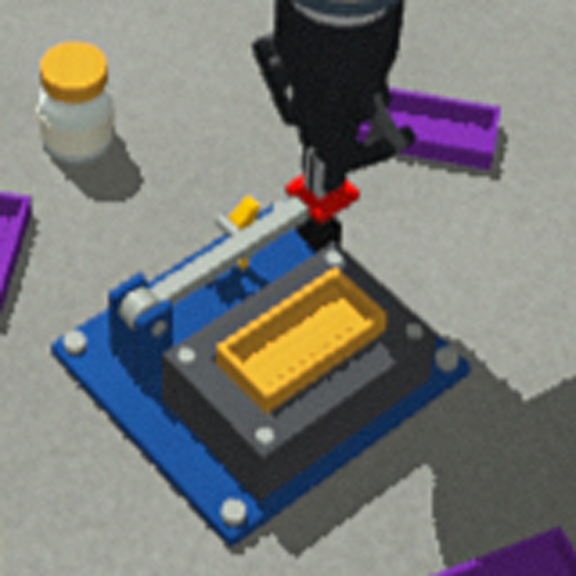

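Lever nearly down: the pad is at about crop (320,195), some 65 mm high, and the shell is raised at (300,335). It needs about 10 mm more.

```bash
python3 -m inch '[[0,0,0,0,0,0.1,1],[0,0,0,0,0,0.1,1],[0,0,0,0,0,0,1]]'
python3 -m inch '[[0,0,0,0,0,0.1,1],[0,0,0,0,0,0.1,1],[0,0,0,0,0,0,1]]'
python3 - <<'E'
from h import *
f=grab_frame("scene");P=cloud(f);H,S,V=cv2.split(cv2.cvtColor(f["pixels"],cv2.COLOR_RGB2HSV))
near=np.hypot(P[...,0]-495,P[...,1]-208)<45
q=P[near&((H<6)|(H>174))&(S>150)];print(len(q),np.percentile(q,[5,50,95],axis=0).round(1).tolist())
q=P[(np.hypot(P[...,0]-598,P[...,1]-267.5)<60)&(H>10)&(H<28)&(S>110)];print(len(q),np.percentile(q,[5,50,95,99],axis=0).round(1).tolist())
E
```

```text
clock: 6.65
eef_pos: [493.6, 208.4, 57.6]
tcp_rot: [3.141, -0.001, 2.933]
contact_force: [-5.9, 1.8, 6.8]
opening: -0.001
grasp_force: 3.8
clock: 6.9
eef_pos: [493.8, 208.4, 52.8]
tcp_rot: [3.141, -0.001, 2.933]
contact_force: [-5.6, 1.0, 9.5]
opening: -0.0
grasp_force: 4.9
118 [[484.3, 193.7, 41.6], [503.1, 219.1, 56.3], [513.2, 227.9, 59.9]]
1024 [[553.1, 242.8, 58.9], [598.0, 267.5, 64.0], [645.0, 296.0, 76.5], [648.4, 299.2, 77.6]]
```

```bash
python3 -m inch '[[0,0,0,0,0,0.1,1],[0,0,0,0,0,0.1,1],[0,0,0,0,0,0,1]]'
python3 -m inch '[[0,0,0,0,0,0.08,1],[0,0,0,0,0,0,1]]'
```

```text
clock: 7.2
eef_pos: [493.9, 208.4, 47.8]
tcp_rot: [3.141, -0.0, 2.933]
contact_force: [-5.6, 1.9, 10.2]
opening: 0.002
grasp_force: 5.2
clock: 7.37
eef_pos: [494.0, 208.5, 46.5]
tcp_rot: [3.141, -0.0, 2.933]
contact_force: [-8.0, -0.7, 20.9]
opening: 0.003
grasp_force: 10.5
```

Hard stop felt. Retreat and check.

```bash
python3 -m inch '[[0,0,0,0,0,-0.4,1],[0,0,0,0,0,-0.8,1],[0,0,0,0,0,-1,1],[0,0,0,0,0,-1,1],[0,0,0,0,0,-1,0.5],[0,0,0,-0.5,0.5,-1,0],[0,0,0,-0.5,0.5,0,0],[0,0,0,-0.5,0.5,0,0]]'
python3 - <<'E'
from h import *
f=grab_frame("scene");P=cloud(f);H,S,V=cv2.split(cv2.cvtColor(f["pixels"],cv2.COLOR_RGB2HSV))
near=np.hypot(P[...,0]-495,P[...,1]-208)<45
q=P[near&((H<6)|(H>174))&(S>150)];print(len(q),np.percentile(q,[5,50,95],axis=0).round(1).tolist())
q=P[(np.hypot(P[...,0]-598,P[...,1]-267.5)<60)&(H>10)&(H<28)&(S>110)];print(len(q),np.percentile(q,[5,50,95,99],axis=0).round(1).tolist(),cv2.minAreaRect(q[:,:2].astype(np.float32)))
E
python3 to.py 598 267.5 130 2.933
```

```text
clock: 8.03
eef_pos: [540.7, 238.0, 178.2]
tcp_rot: [3.139, 0.004, 2.933]
contact_force: [-0.7, -0.3, -0.6]
opening: 0.563
grasp_force: 0.0
188 [[480.5, 194.5, 56.9], [496.8, 212.7, 61.2], [512.4, 226.8, 64.2]]
1008 [[553.6, 243.1, 57.9], [598.2, 267.4, 62.8], [644.5, 295.3, 75.4], [648.6, 299.5, 76.4]] ((593.9623413085938, 265.530029296875), (57.93670654296875, 105.37025451660156), 77.98497772216797)
units [-1.91  1.54  1.91] turn [0.0013 0.0016 0.0001] pos [543.  239.5 177.4] F [2.7 2.3 0.3] t 8.0833 op 0.648 grip 0.0
```

Latched: the pad holds at about 61 mm and the shell is raised. I'll hover over the shell and measure where the fingertips really are.

```bash
python3 -m inch '[[0,0,0,-0.65,0.5,0,0.28],[0,0,0,-0.65,0.5,0,0.28],[0,0,0,-0.55,0.5,0.8,0.28],[0,0,0,0,0,0.8,0.28],[0,0,0,0,0,0.8,0.28],[0,0,0,0,0,0,0.28],[0,0,0,0,0,0,0.28]]'
python3 to.py 598.2 267.5 90 2.933
python3 - <<'E'
from h import *
for n in("scene","top"):
  f=grab_frame(n);P=cloud(f)
  if n=="scene": save(f,"pics/s3.png");im=cv2.imread("pics/s3.png");cv2.imwrite("pics/s3c.png",cv2.resize(im[190:350,240:400],None,fx=3.6,fy=3.6,interpolation=cv2.INTER_CUBIC))
  V=f["pixels"].max(-1)
  m=(np.hypot(P[...,0]-598,P[...,1]-267.5)<60)&(P[...,2]>79);q=P[m]
  d=(q[:,:2]-[598.2,267.5])@np.array([.208,.978])
  for lo,hi in((-60,-20),(20,60)):
    k=q[(d>lo)&(d<hi)];print(n,lo,len(k),np.percentile(k[:,2],[0,1,3,10]).round(1),np.percentile(d[(d>lo)&(d<hi)&(q[:,2]<100)],[2,98]).round(1) if len(k) else "")
E
```

```text
clock: 8.67
eef_pos: [590.5, 263.5, 114.5]
tcp_rot: [-3.14, -0.002, 2.933]
contact_force: [0.2, -0.1, -0.1]
opening: 0.72
grasp_force: 0.0
units [-0.27  0.22  0.98] turn [-0.0005 -0.0007  0.0001] pos [590.5 263.5 114.5] F [ 0.2 -0.1 -0.1] t 8.6667 op 0.72 grip 0.0Traceback (most recent call last):
  File "<stdin>", line 9, in <module>
    return _quantile_unchecked(
        a, q, axis, out, overwrite_input, method, keepdims, weights)
    return _ureduce(a,
                    func=_quantile_ureduce_func,
    ...<5 lines>...
                    overwrite_input=overwrite_input,
                    method=method)
    r = func(a, **kwargs)
    result = _quantile(arr,
                       quantiles=q,
    ...<2 lines>...
                       out=out,
                       weights=wgt)
    slices_having_nans = np.isnan(arr[-1, ...])
                                  ~~~^^^^^^^^^
IndexError: index -1 is out of bounds for axis 0 with size 0
```

View pics/s3c.png

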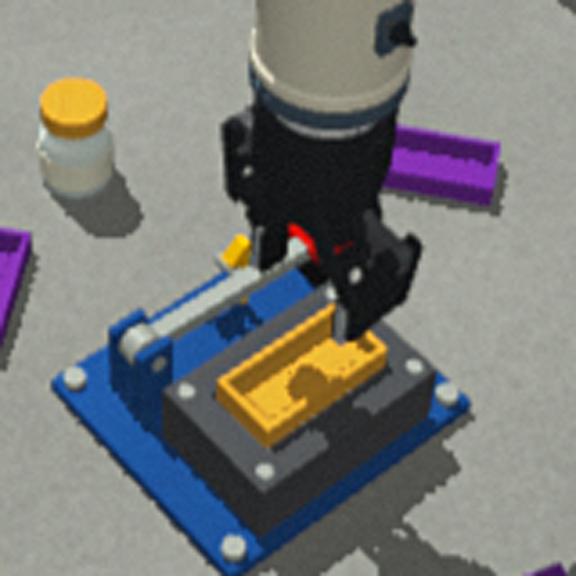

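The shell is raised at crop (300,380), with the fingers astride it and tips near crop (345,335) and (265,268). I'll read the tip height by depth.

```bash
python3 - <<'E'
from h import *
f=grab_frame("scene");P=cloud(f);V=f["pixels"].max(-1)
for v in range(266,287,2): print(v,[(P[v,u].round(0).astype(int).tolist(),int(V[v,u])) for u in (334,337,342)])
E
```

```text
266 [([612, 296, 192], 29), ([470, 221, 0], 130), ([614, 315, 208], 20)]
268 [([610, 296, 183], 21), ([606, 300, 183], 65), ([613, 315, 202], 24)]
270 [([610, 296, 177], 16), ([608, 301, 180], 32), ([615, 317, 198], 26)]
272 [([610, 296, 171], 29), ([610, 303, 177], 25), ([613, 316, 189], 21)]
274 [([611, 297, 167], 56), ([611, 305, 173], 27), ([613, 317, 184], 24)]
276 [([609, 297, 158], 102), ([606, 302, 159], 24), ([615, 318, 181], 25)]
278 [([608, 297, 150], 105), ([606, 302, 153], 19), ([614, 318, 174], 23)]
280 [([610, 299, 148], 107), ([607, 303, 148], 21), ([596, 309, 142], 27)]
282 [([609, 299, 140], 103), ([605, 303, 140], 17), ([554, 286, 75], 230)]
284 [([608, 298, 132], 107), ([606, 304, 136], 58), ([559, 290, 75], 201)]
286 [([564, 273, 59], 231), ([560, 278, 60], 247), ([555, 288, 63], 110)]
```

The tips are actually about 15 mm above the reported TCP z at this opening, which agrees with the press, where they were about 6 mm above it shut. I'll correct for that, come down and re-measure.

```bash
python3 -m inch '[[0,0,0,-0.27,0.2,0.4,0.28],[0,0,0,0,0,0.6,0.28],[0,0,0,0,0,0.6,0.28],[0,0,0,0,0,0.5,0.28],[0,0,0,0,0,0.1,0.28],[0,0,0,0,0,0,0.28]]'
python3 to.py 598.2 267.5 52 2.933
python3 - <<'E'
from h import *
f=grab_frame("scene");P=cloud(f);V=f["pixels"].max(-1)
m=(V<125)&(P[...,2]>62)&(P[...,2]<130)
X=P-[598.2,267.5,0];a=X[...,0]*.208+X[...,1]*.978;b=X[...,0]*.978-X[...,1]*.208
for lo,hi in((-45,-24),(24,45)):
    k=m&(a>lo)&(a<hi)&(abs(b)<20);q=P[k];print(lo,len(q),np.percentile(q[:,2],[0,2,5,10,30]).round(1),np.percentile(a[k],[2,50,98]).round(1),np.percentile(b[k],[2,50,98]).round(1))
E
```

```text
clock: 9.27
eef_pos: [598.4, 267.0, 59.8]
tcp_rot: [-3.141, -0.001, 2.933]
contact_force: [0.7, 0.4, -0.5]
opening: 0.719
grasp_force: 0.0
units [0.01 0.02 0.31] turn [-0.0002 -0.0003  0.    ] pos [598.4 267.   59.8] F [ 0.7  0.4 -0.5] t 9.2667 op 0.719 grip 0.0
-45 150 [62.1 62.4 66.7 73.4 84.3] [-43.4 -32.2 -29.8] [-9.8  5.  12.9]
24 140 [62.2 62.7 71.8 78.  88.6] [30.  38.2 44.5] [-8.2  7.7 13.7]
```

The fingers are centred (inner faces at ±30 mm) with tips at about 73 mm. I'll go down 8 mm and close.

```bash
python3 -m inch '[[0,0,0,0,0,0.2,0.28],[0,0,0,0,0,0.12,0.28],[0,0,0,0,0,0,0.6],[0,0,0,0,0,0,0.8],[0,0,0,0,0,0,0.8],[0,0,0,0,0,0,0.8],[0,0,0,0,0,0,0.8]]' 50
python3 -m inch '[[0,0,0,0,0,-0.2,0.8],[0,0,0,0,0,-0.3,0.8],[0,0,0,0,0,-0.3,0.8],[0,0,0,0,0,-0.2,0.8],[0,0,0,0,0,0,0.8]]'
python3 to.py 598 267.5 160 2.933
python3 - <<'E'
from h import *
f=grab_frame("scene");P=cloud(f);H,S,V=cv2.split(cv2.cvtColor(f["pixels"],cv2.COLOR_RGB2HSV))
q=P[(np.hypot(P[...,0]-598,P[...,1]-267.5)<60)&(H>10)&(H<28)&(S>110)];print(len(q),np.percentile(q,[5,50,95,99],axis=0).round(1).tolist())
E
```

```text
clock: 9.9
eef_pos: [599.2, 267.4, 53.3]
tcp_rot: [3.141, 0.001, 2.933]
contact_force: [-0.2, -0.0, 5.2]
opening: 0.523
grasp_force: 55.8
clock: 10.32
eef_pos: [599.4, 267.4, 79.2]
tcp_rot: [3.14, 0.002, 2.933]
contact_force: [-0.2, 0.2, -1.0]
opening: 0.525
grasp_force: 51.9
units [ 0.05 -0.   -3.23] turn [0.0004 0.0005 0.    ] pos [599.4 267.4  79.2] F [-0.2  0.2 -1. ] t 10.3167 op 0.525 grip 51.941344890136065
629 [[583.6, 240.0, 84.1], [618.3, 260.0, 88.9], [646.8, 286.1, 102.9], [649.4, 291.4, 150.6]]
```

The shell is held and lifted. I'll raise it and turn to the tray's yaw.

```bash
python3 -m inch '[[0,0,0,0,0,-0.5,0.8],[0,0,0,0,0,-0.8,0.8],[0,0,0,0,0,-0.8,0.8],[0,0,0,0,0,-0.8,0.8],[0,0,-0.03,0,0,-0.3,0.8],[0,0,-0.03,0,0,0,0.8],[0,0,-0.03,0,0,0,0.8],[0,0,-0.03,0,0,0,0.8]]'
python3 -m inch '[[0,0,0,0.1,-0.4,0,0.8],[0,0,0,0.2,-0.8,0,0.8],[0,0,0,0.22,-0.95,0,0.8],[0,0,0,0.22,-0.95,0,0.8],[0,0,0,0.22,-0.95,0,0.8],[0,0,0,0.22,-0.95,0,0.8],[0,0,0,0.22,-0.95,0,0.8],[0,0,0,0.22,-0.95,0,0.8]]'
python3 -m inch '[[0,0,0,0.22,-0.95,0,0.8],[0,0,0,0.22,-0.95,0,0.8],[0,0,0,0.22,-0.95,0,0.8],[0,0,0,0.22,-0.95,0,0.8],[0,0,0,0.22,-0.95,0,0.8],[0,0,0,0.22,-0.95,0,0.8],[0,0,0,0.22,-0.95,0,0.8],[0,0,0,0.2,-0.8,0,0.8]]'
python3 to.py 569 -273.5 150 3.315
```

```text
clock: 11.03
eef_pos: [598.6, 267.1, 158.5]
tcp_rot: [3.141, 0.0, -2.968]
contact_force: [-0.2, 0.2, -2.2]
opening: 0.522
grasp_force: 51.9
clock: 11.7
eef_pos: [587.0, 88.4, 157.9]
tcp_rot: [-3.141, -0.0, -2.977]
contact_force: [-0.0, -0.6, -1.5]
opening: 0.522
grasp_force: 51.9
clock: 12.37
eef_pos: [575.2, -102.8, 157.9]
tcp_rot: [-3.141, -0.0, -2.977]
contact_force: [-0.4, -0.8, -1.4]
opening: 0.526
grasp_force: 51.9
units [ 1.36 -6.69  0.32] turn [-0.0001 -0.0001 -0.0028] pos [ 575.2 -102.8  157.9] F [-0.4 -0.8 -1.4] t 12.3667 op 0.526 grip 51.93281576435709
```

```bash
python3 -m inch '[[0,0,0,0.2,-0.95,0,0.8],[0,0,0,0.2,-0.95,0,0.8],[0,0,0,0.2,-0.95,0,0.8],[0,0,0,0.2,-0.95,0,0.8],[0,0,0,0.2,-0.95,0,0.8],[0,0,0,0.15,-0.8,0,0.8],[0,0,0,0.1,-0.4,0,0.8],[0,0,0,0,0,0,0.8]]'
python3 to.py 569 -273.5 60 3.315
python3 - <<'E'
from h import *
f=grab_frame("wrist");save(f,"pics/w4.png")
E
```

```text
clock: 13.03
eef_pos: [569.5, -254.7, 157.8]
tcp_rot: [-3.141, -0.0, -2.977]
contact_force: [-0.2, 0.3, -1.9]
opening: 0.523
grasp_force: 51.9
units [ 0.14 -0.73  3.91] turn [-0.0002 -0.     -0.0029] pos [ 569.5 -254.7  157.8] F [-0.2  0.3 -1.9] t 13.0333 op 0.523 grip 51.942905333938825
```

View pics/w4.png

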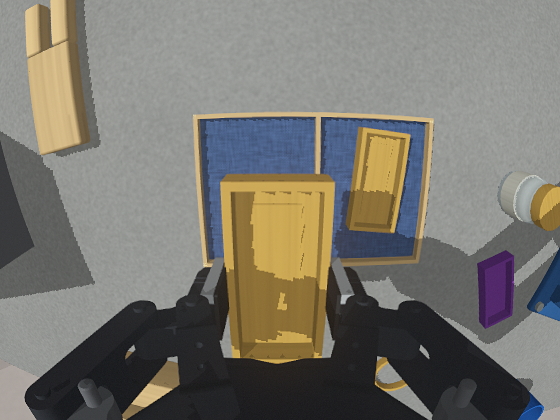

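The shell (278,265) is held level and square to the tray. The empty half is at (255,190) and the finished shell at (378,180). I'll shift 18 mm further from the divider and descend.

```bash
python3 -m inch '[[0,0,0,0.14,-0.73,0.5,0.8],[0,0,0,0,0,0.9,0.8],[0,0,0,0,0,1,0.8],[0,0,0,0,0,1,0.8],[0,0,0,0,0,0.9,0.8],[0,0,0,0,0,0.7,0.8],[0,0,0,0,0,0.5,0.8],[0,0,0,0,0,0,0.8]]'
python3 -m inch '[[0,0,0,0,0,0.2,0.8],[0,0,0,0,0,0.1,0.8],[0,0,0,0,0,0,0.8]]'
python3 to.py 569 -273.5 1.3 3.315
```

```text
clock: 13.75
eef_pos: [568.1, -269.3, 17.6]
tcp_rot: [3.139, -0.004, -2.973]
contact_force: [-1.1, 0.3, -1.8]
opening: 0.524
grasp_force: 51.9
clock: 14.0
eef_pos: [570.2, -271.1, 13.1]
tcp_rot: [-3.141, 0.001, -2.973]
contact_force: [-0.1, -0.3, -1.6]
opening: 0.524
grasp_force: 52.0
units [ 0.06 -0.09  0.47] turn [-0.0002  0.0002 -0.0015] pos [ 570.2 -271.1   13.1] F [-0.1 -0.3 -1.6] t 14.0 op 0.524 grip 52.00298472328882
```

```bash
python3 -m inch '[[0,0,0,0.05,-0.08,0.12,0.8],[0,0,0,0,0,0.12,0.8],[0,0,0,0,0,0.1,0.8],[0,0,0,0,0,0.06,0.8],[0,0,0,0,0,0,0.8],[0,0,0,0,0,0,0.8]]'
python3 -m inch '[[0,0,0,0,0,0.05,0.8],[0,0,0,0,0,0,0.8]]'
```

```text
clock: 14.5
eef_pos: [568.8, -273.3, 2.5]
tcp_rot: [3.141, -0.0, -2.973]
contact_force: [-0.0, 0.2, -1.8]
opening: 0.528
grasp_force: 52.0
clock: 14.67
eef_pos: [569.0, -273.3, 1.3]
tcp_rot: [-3.141, 0.0, -2.973]
contact_force: [0.2, 0.1, -1.7]
opening: 0.523
grasp_force: 52.0
```

Nearly touching. I'll inch down until the force shows contact.

```bash
python3 -m inch '[[0,0,0,0,0,0.05,0.8],[0,0,0,0,0,0,0.8]]'
python3 -m inch '[[0,0,0,0,0,0.04,0.8],[0,0,0,0,0,0,0.8]]'
```

```text
clock: 14.83
eef_pos: [569.0, -273.4, 1.3]
tcp_rot: [-3.141, 0.0, -2.973]
contact_force: [-2.9, 1.5, 10.1]
opening: 0.527
grasp_force: 53.1
clock: 15.0
eef_pos: [569.0, -273.4, 1.2]
tcp_rot: [-3.141, 0.0, -2.973]
contact_force: [-8.1, 3.1, 20.5]
opening: 0.521
grasp_force: 54.2
```

Touching the floor. I'll ease off the pressure, open only partway because of the walls, and rise.

```bash
python3 -m inch '[[0,0,0,0,0,-0.06,0.8],[0,0,0,0,0,0,0.4],[0,0,0,0,0,0,0.3],[0,0,0,0,0,0,0.3],[0,0,0,0,0,0,0.3]]'
python3 -m inch '[[0,0,0,0,0,-0.2,0.3],[0,0,0,0,0,-0.5,0.3],[0,0,0,0,0,-1,0.3],[0,0,0,0,0,-1,0.3],[0,0,0,0,0,-1,0.3],[0,0,0,0,0,-1,0.3],[0,0,0,0,0,-1,0.3],[0,0,0,0,0,0,0.3]]'
python3 - <<'E'
from h import *
f=grab_frame("wrist");save(f,"pics/w5.png")
f=grab_frame("scene");P=cloud(f);H,S,V=cv2.split(cv2.cvtColor(f["pixels"],cv2.COLOR_RGB2HSV))
q=P[(np.hypot(P[...,0]-495,P[...,1]-208)<45)&((H<6)|(H>174))&(S>150)];print("pad",np.median(q,axis=0).round(1))
br=(H>10)&(H<28)&(S>110)
for c in((569,-273.5),(535,-163)):
    q=P[(np.hypot(P[...,0]-c[0],P[...,1]-c[1])<52)&br&(P[...,2]>16)&(P[...,2]<40)];print(len(q),np.percentile(q[:,2],[5,50,95]).round(1),cv2.minAreaRect(q[:,:2].astype(np.float32)) if len(q)>5 else "")
E
```

```text
clock: 15.42
eef_pos: [568.8, -273.3, 0.4]
tcp_rot: [3.141, -0.0, -2.973]
contact_force: [-0.1, -0.7, -0.4]
opening: 0.696
grasp_force: 0.0
clock: 16.08
eef_pos: [571.7, -274.7, 149.6]
tcp_rot: [-3.137, 0.007, -2.973]
contact_force: [1.3, -0.1, 0.9]
opening: 0.699
grasp_force: 0.0
pad [497.4 213.4  61.6]
195 [16.5 21.  24.7] ((570.7288818359375, -286.3892517089844), (98.01935577392578, 77.15979766845703), 9.50379467010498)
203 [16.6 20.7 24.7] ((536.47021484375, -163.0889892578125), (99.87994384765625, 50.70555877685547), 4.4593963623046875)
```

View pics/w5.png

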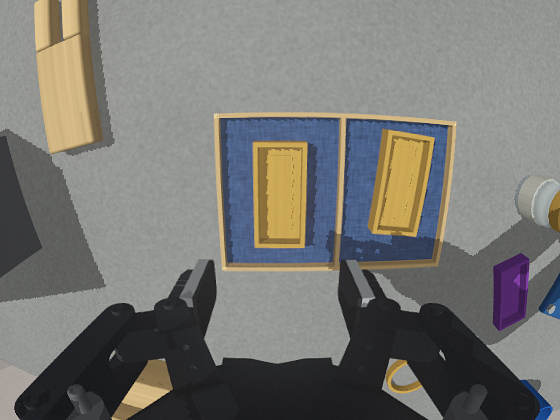

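The shell lies flat in the middle of the empty half at (280,195), and the finished shell is untouched at (404,182). The lever still holds, with the pad at 61.6 mm. I'll hand in.

```bash
python3 -m inch '[[0,0,0,0,0,0,0.3],[0,0,0,0,0,0,0.3],[0,0,0,0,0,0,0.3]]'
python3 -c "from rig import r;print(r.sign_off())"
```

```text
clock: 16.43
eef_pos: [568.1, -273.0, 141.9]
tcp_rot: [3.14, -0.002, -2.973]
contact_force: [0.5, 1.1, -0.5]
opening: 0.7
grasp_force: 0.0
the job is handed in; nothing more can be done
None
```

I handed the job in at 16.4 s. The lever took two presses but is latched down, the shell lies flat and open side up in the middle of the tray's empty half, and the finished shell and jar look undisturbed; the judge returned no verdict.

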